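Load the bar carrier, slide it home and latch it

ROBOT

A 6-joint arm with a two-finger parallel gripper is mounted at the origin on a cart in front of the work surface, level with it; the furniture and walls round the work are solid. World frame = base frame: x ahead of the robot, y to its left, z up, the work surface at z = 0. Lengths are in m, angles in rad, forces in N, time in s.
With the tool pointing down it reaches from about 0.3 to 0.85 m from the base axis. Payload 5.4 kg.
Tool frame: the origin (TCP) lies at the very end of the fingers, on their centre line; the grasp point (between the pads) lies 19 mm behind it; y points along the fingers, x is the direction in which the jaws open and shut, and the axes are right-handed (so a half turn about y gives the same grasp; the last joint's range is limited). The gripper opens to 85 mm and grips with 20 to 120 N. Pads are 22 mm wide; open, the fingers measure 114 mm over their backs; the gripper's body (76 mm by 85 mm) begins 54 mm behind the grasp point. The pads swing forward as they close: fully open they stand 13 mm farther back than shut.
Start: joints at [1.054, 0.158, 1.597, -0, 1.386, -0.21], TCP at [0.174, 0.548, 0.231] pointing down, gripper open.
Joint ranges: [-2.91, 2.91], [-0.94, 2.29], [0.18, 2.7], [-1.29, 4.43], [0.17, 2.64], [-3, 3]. Speed limits (rad/s): [2.57, 2.57, 3.14, 3.14, 3.14, 3.14].

INTERFACE

Orientations are given as a rotation vector (axis times angle).
In Python, from station import telemetry, get_image, get_calibration, workorder, outline_of gives the robot as it stands.
- The arm moves only by the tool apply_moves, never from a script. Its argument "steps" is a list of rows, each an object with "linear": the shift along the tool's x, y, z in units of 40 mm (1.0 is 40 mm), a list of three; "angular": the turn, a rotation vector about the tool's x, y, z in units of 8 degrees (1.0 is 8 degrees), a list of three; "gripper": the closure in counts, from 0 (fully open) to 255 (shut). A call has 1 to 10 rows; each row is the pose to reach, as a shift and turn from the pose measured when the call began, along the tool's axes at that moment; what a row does not reach only later rows make up. A row lasts 1/10 s, in which the tool goes at most 50 mm and 8.59 degrees, less where a joint would pass 70% of its speed; a pose out of reach is approached as far as the arm can. A call with a gripper value outside its range is refused whole. The fingers move at their own pace and stop on an object; "newtons" is the grip in N (left out, the last holds). Time passes only in rows, so rows that repeat a pose let the fingers close. It gives the time, the measured TCP pose, the force and the opening at its end, in the units of the state.
- telemetry.observe(): the state, without advancing time (a new reading comes with each control period).
- get_image(name): name is "side" or "top"; returns the picture (420x560x3 uint8, red, green, blue); there is no depth.
- get_calibration(name): a dict with "intrinsics" (3x3 intrinsics, pixels), "dist_coeffs" ([k1, k2, p1, p2, k3] as OpenCV has them; the pictures are not rectified), "R" (3x3) and "t" (3): a world point X has camera coordinates R X + t. Camera axes: x right, y down, z forward; pixel columns grow to the right and rows downward; lengths in m; the calibration is good to about 2 mm. A picture is of the moment at which its call begins. get_calibration takes no time and is no camera call.
- workorder.hand_in(): hands the job in, once; it reports no verdict.
Trained networks look in the newest picture that a camera, given by its name, has taken for a name from the list of things; names that differ only in an ending like _2 or _b are one class to them, and where a whole thing is asked for, a point or a joint stands for the part that bears it (a point fixed in the world has none). Each returns a list of dicts, best first, with "p" (0 to 1); they miss things now and then, are a little off and sometimes report something else, mostly with a low value. They report only what shows in the picture. A call takes as long as a camera call.
- outline_of(camera, query): "mask" (420x560 bool, what is visible of it) and "box" ([centre column, centre row, width, height] in pixels, round what is visible of it).
The state is a dict: "t": time; "joint_pos": joint angles; "qvel": joint speeds; "effort": joint torques, N m; "tcp_pos": TCP position; "tcp_rot": TCP orientation; "ft_force": force on the tool from outside, world axes, zero at the start; "moment": the same for the moment, N m; "grip_width": finger opening in m.
Only numpy, scipy, OpenCV 4.12 (cv2) and the standard library are available. Lean on these libraries where they do the work, as an engineer would, in place of code of your own. Each camera call takes 0.05 s, during which the arm holds its last target.

TASK

Lay the round steel bar across the two V-supports of the blue carrier while the carrier is still at the open end of its guides, roughly centred and properly down in both Vs. Then push the carrier fully home against the stop by its yellow pad, straight along its centre line: it is dry at the sides, jams if pushed off-centre and must not be forced. Finally swing the latch with the red post fully shut behind it, with the bar still in its Vs, and leave the other tools lying around alone.

Things in the scene. Friction and masses are not known exactly. Their poses are not given: they have to be found in the camera images.
- bed: Fixed fixture: grey base plate 290 x 250 x 10 mm, two steel guide rails, dark stop block. Origin at the centre of its underside on the table; x is the sliding direction towards the stop, y across, z up. Rail tops at z = 24 mm, inner faces at y = +-82 mm. Stop face at x = +125 mm: the carrier is home when its origin is at x = +100, y = 0. The end at -x is open.
- carrier: Loose blue carrier, about 0.9 kg, 50 long (x, towards the stop) x 160 wide (y) x 28 mm high, between the rails on the base plate, 2 mm play each side; origin at the centre of its underside. Slides at 2 to 3 N pushed on its centre line; its brass side shoes are dry: pushed 10 mm or more off-centre it cocks, further off it jams. Starts 145 to 180 mm short of home.
- push_pad (a point): Centre of the rear face (facing -x of the carrier) of the yellow push pad, a block 36 mm wide and 30 mm high that stands out 12 mm behind the carrier. In the carrier's frame this point is at x = -37, y = 0, z = 18 mm (28 mm above the table); the pad reaches from 12 to 42 mm above the table. Axes as the carrier's.
- cradle (a point): Where the bar's centre lies when it rests in both Vs: mid carrier, 42 mm above its underside, 52 mm above the table; bar along y, axes as the carrier's. The two dark V-supports are 16 mm wide, at y = +-45 mm, tops 55 mm above the table, V mouths 35 mm wide. Between them the carrier's top is clear, 38 mm above the table.
- bar_mid (a point): Centre of the loose round steel bar, 15 mm diameter, 151 mm long, 0.24 kg, lying on the table; y is its long axis. 7.5 mm above the table at the start.
- latch (a joint): Angle of the latch arm about its upright pivot, rad: 0 open (arm points to -x of the bed, outside the channel), 1.571 shut (arm points to -y of the bed, across the channel behind the carrier's rear edge). Grows anticlockwise seen from above. Light friction (about 1.5 N at the post); stays where it is left; it shuts fully only when the carrier is home.
- latch_pivot (a point): Pivot of the latch on the bed, at x = +66, y = +110 mm in the bed's frame, 32 mm high. Steel arm 66 mm long, 12 mm wide, from 27 to 37 mm above the table.
- latch_post (a point): Point on the axis of the red post on the latch arm, 52 mm from the pivot, 78 mm above the table. The post is upright and round, 16 mm diameter, from 37 to 92 mm above the table.
- horseshoe: Loose horseshoe lying flat, 118 x 124 x 9 mm, origin at its centre underneath; a bystander, leave it alone.
- spanner: Loose open-end spanner, 216 mm long along its y, 8 mm thick, origin at its centre underneath; a bystander, leave it alone.
- oil_can: Loose upright oil can, 61 mm diameter, 181 mm tall with its spout, origin at the centre of its foot; a bystander, leave it alone.

How it is judged:
On the way, in this order (a step that is already met when the one before it is completed fails the run):
1. the bar lies in both V-supports with the carrier still at the open end (x of bar_mid in the frame of cradle between -0.005 and 0.005 m and y of bar_mid in the frame of cradle between -0.025 and 0.025 m and z of bar_mid in the frame of cradle between -0.004 and 0.004 m and angle between the y axis of bar_mid and the y axis of cradle, either way round below 0.1 rad and x of carrier in the frame of bed below -0.02 m), for 0.2 s.
2. the carrier is home against the stop, the latch not yet shut (x of carrier in the frame of bed above 0.096 m and angle between the x axis of carrier and the x axis of bed, either way round below 0.05 rad and value of joint latch below 1.2 rad), for 0.2 s.
3. the latch is shut (value of joint latch above 1.4 rad), for 0.2 s.
At the end, for the whole second after the job is handed in: The bar rests in both Vs (within 5 mm along the carrier's x, 4 mm in height, 25 mm of the middle along its length, 0.1 rad), the carrier is within 4 mm of the stop, square to the bed within 0.05 rad and at rest, and the latch is beyond 1.4 rad (x of bar_mid in the frame of cradle between -0.005 and 0.005 m and y of bar_mid in the frame of cradle between -0.025 and 0.025 m and z of bar_mid in the frame of cradle between -0.004 and 0.004 m and angle between the y axis of bar_mid and the y axis of cradle, either way round below 0.1 rad and x of carrier in the frame of bed above 0.096 m and angle between the x axis of carrier and the x axis of bed, either way round below 0.05 rad and value of joint latch above 1.4 rad and linear speed of carrier below 0.02 m/s); the robot touches nothing.
It fails at once if the carrier is forced: the robot presses on it with more than 40 N (contact force between any of the fingers, the arm and carrier above 40 N).
It fails at once if a bystander (horseshoe, spanner, oil can) is moved more than 30 mm (distance of any of horseshoe, spanner, oil_can from where it was at the start of the episode above 0.03 m).
It also fails if it takes over 67 s, if anything falls off the work surface, if the arm or the gripper's body presses on something with over 40 N, if the wrist force passes 120 N, or if a joint passes its speed limit or range.

## Working session

There is one attempt and no reset: what is moved stays moved. The work goes in short steps, Python scripts to look and compute and a tool call to move; the robot and the scene stay as the last step left them, time stands still between calls to the robot, and variables do not carry over. Pictures are saved under pics/ and viewed, and the job is handed in when it is done.

Besides the shell and the picture viewer there is one more tool, called by a JSON object that holds its "name" and its "arguments". apply_moves: Moves the arm, as the interface text tells. Its arguments: {"type":"object","properties":{"steps":{"type":"array"},"newtons":{"type":"number"}},"required":["steps"]}

```bash
ls; mkdir -p pics; python3 - <<'E'
from station import telemetry,get_image,get_calibration
import cv2
s=telemetry.observe();print(s)
for n in("side","top"):
    im=get_image(n);cv2.imwrite(f"pics/{n}0.png",im[:,:,::-1]);c=get_calibration(n);print(n,c)
E
```

```text
pics
{'t': 0.0, 'joint_pos': array([ 1.05389462e+00,  1.59065137e-01,  1.59827353e+00, -3.87824760e-05,
        1.38621970e+00, -2.10085490e-01]), 'qvel': array([ 1.33446431e-03, -1.29856698e-03,  3.08755135e-04,  3.27105743e-05,
        4.63772642e-04,  1.12558006e-03]), 'effort': array([ 1.03678242e-04, -3.96004879e+01, -3.31425834e+01, -2.69743778e-04,
        8.46196781e-03, -2.58293602e-05]), 'tcp_pos': array([0.17337132, 0.54758299, 0.2302872 ]), 'tcp_rot': array([-1.33972551, -0.97892504,  0.98187533]), 'ft_force': array([-0.18432955, -0.23598904,  0.18695888]), 'moment': array([-0.02301208, -0.0077389 , -0.03377854]), 'grip_width': 0.0857054954347211}
side {'intrinsics': array([[431.40833586,   0.        , 279.59888902],
       [  0.        , 431.40833586, 205.07113038],
       [  0.        ,   0.        ,   1.        ]]), 'dist_coeffs': array([-0.11816789,  0.        ,  0.        ,  0.        ,  0.        ]), 'R': array([[ 0.98528955, -0.16943141,  0.02230466],
       [-0.08795471, -0.61467161, -0.78386401],
       [ 0.14652122,  0.77037122, -0.6205318 ]]), 't': array([-0.50372433,  0.10160519,  1.20067377])}
top {'intrinsics': array([[384.11630717,   0.        , 279.20852425],
       [  0.        , 384.11630717, 208.50987482],
       [  0.        ,   0.        ,   1.        ]]), 'dist_coeffs': array([-0.00253267,  0.        ,  0.        ,  0.        ,  0.        ]), 'R': array([[-0.01337745, -0.99990125, -0.00430442],
       [-0.9945305 ,  0.0137513 , -0.10353739],
       [ 0.10358636,  0.00289581, -0.99461625]]), 't': array([-0.00874749,  0.50214641,  1.0247682 ])}
```

View pics/side0.png

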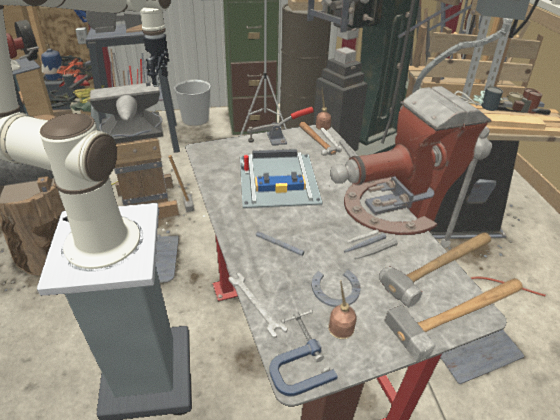

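View pics/top0.png

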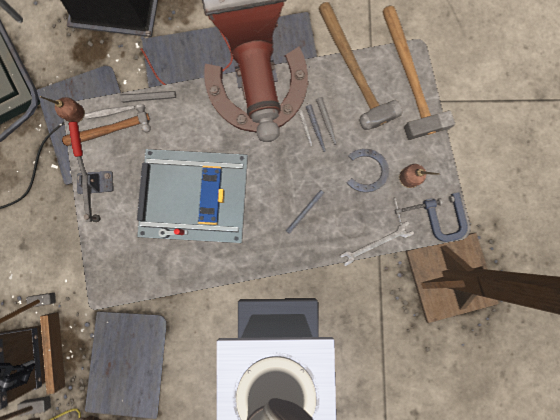

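The side view shows the bed at about (280,180), the bar at (280,243), and the spanner, horseshoe and oil can nearer the camera. The top view shows the bed at about (192,195), the carrier at (210,195) with its yellow pad at (221,196), the bar from (289,230) to (321,192), and the latch with its red post at (178,232). I'll measure these next.

```bash
cat > h.py <<'E'
import numpy as np,cv2
from station import telemetry,get_image,get_calibration,outline_of
from scipy.spatial.transform import Rotation as Rn
def cal(n):
    c=get_calibration(n);return c['intrinsics'],c['dist_coeffs'],c['R'],c['t']
def back(n,px,z):
    K,d,R,t=cal(n);px=np.asarray(px,float).reshape(-1,1,2)
    u=cv2.undistortPoints(px,K,d).reshape(-1,2);ray=np.c_[u,np.ones(len(u))]@R  # R^T r
    C=-R.T@t;s=(z-C[2])/ray[:,2];return C+ray*s[:,None]
def proj(n,X):
    K,d,R,t=cal(n);return cv2.projectPoints(np.asarray(X,float).reshape(-1,3),cv2.Rodrigues(R)[0],t,K,d)[0].reshape(-1,2)
def crop(n,im,x0,x1,y0,y1,f,name):
    cv2.imwrite(name,cv2.resize(im[y0:y1,x0:x1,::-1],None,fx=f,fy=f,interpolation=cv2.INTER_CUBIC))
E
python3 - <<'E'
from h import *
im=get_image("top");crop("top",im,130,330,140,260,4,"pics/topc.png")
im2=get_image("side");crop("side",im2,225,345,140,260,5,"pics/sidec.png")
M={}
for q in["bed","carrier","bar_mid","latch","push_pad","cradle","latch_post"]:
  for n in("top","side"):
    r=outline_of(n,q)
    for o in r[:2]:
        m=o['mask'];ys,xs=np.nonzero(m);M[q+n]=m
        rect=cv2.minAreaRect(np.c_[xs,ys].astype(np.float32)) if len(xs)>3 else None
        print(q,n,round(o['p'],2),np.round(o['box'],1),len(xs),xs.mean().round(1),ys.mean().round(1),rect)
E
```

```text
bed top 0.65 [192.6 195.8 107.   93.9] 8165 189.4 195.4 ((191.9093017578125, 195.3606414794922), (107.36167907714844, 89.73414611816406), 3.814074993133545)
bed top 0.65 [213.5 194.1  26.   56.9] 1197 210.6 194.9 ((212.0698699951172, 194.78184509277344), (23.82061767578125, 58.318538665771484), 4.513988018035889)
bed side 0.77 [281.1 181.   83.9  59.2] 3246 277.1 179.0 ((280.23291015625, 177.9896697998047), (57.543190002441406, 79.49928283691406), 87.45519256591797)
carrier top 0.55 [212.1 194.8  27.5  60.7] 1295 210.5 195.3 ((211.5980682373047, 195.048828125), (24.876434326171875, 60.45197296142578), 4.666858196258545)
carrier side 0.78 [279.9 183.8  53.5  22.9] 769 280.3 183.0 ((280.3675537109375, 182.2904510498047), (19.666030883789062, 48.96877670288086), 87.95458984375)
carrier side 0.63 [341.6 310.1  25.   58.4] 843 342.2 319.6 ((344.8539123535156, 310.46624755859375), (26.008750915527344, 57.63899230957031), 12.994616508483887)
bar_mid top 0.55 [303.9 213.1  36.9  44.2] 320 304.9 210.9 ((304.7059326171875, 211.17648315429688), (6.724844932556152, 53.14796447753906), 40.6012954
[... 752 characters left out ...]
557128906, 194.75486755371094), (23.045787811279297, 58.35689926147461), 4.666858673095703)
cradle top 0.3 [176.1 231.8  33.   11.8] 187 172.7 232.1 ((172.96823120117188, 231.89639282226562), (7.463354110717773, 28.22409439086914), 86.98721313476562)
cradle side 0.89 [282.4 182.3  51.6  22.7] 830 279.2 183.1 ((279.4520568847656, 182.7054901123047), (20.46744728088379, 49.26251983642578), 87.87889862060547)
cradle side 0.29 [247.3 164.4  11.2  21.2] 95 245.5 164.5 ((245.0, 164.5), (17.0, 6.0), 90.0)
latch_post top 0.43 [176.2 233.4  31.3  10. ] 125 173.0 232.0 ((173.5, 232.0), (6.0, 27.0), 90.0)
latch_post side 0.44 [245.4 166.2   8.3  21.5] 101 245.5 164.7 ((244.5, 165.0), (18.0, 7.0), 90.0)
```

View pics/topc.png

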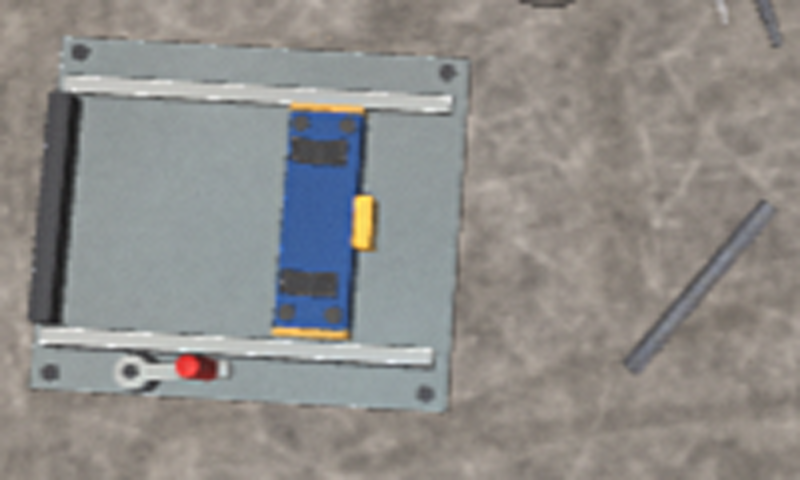

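View pics/sidec.png

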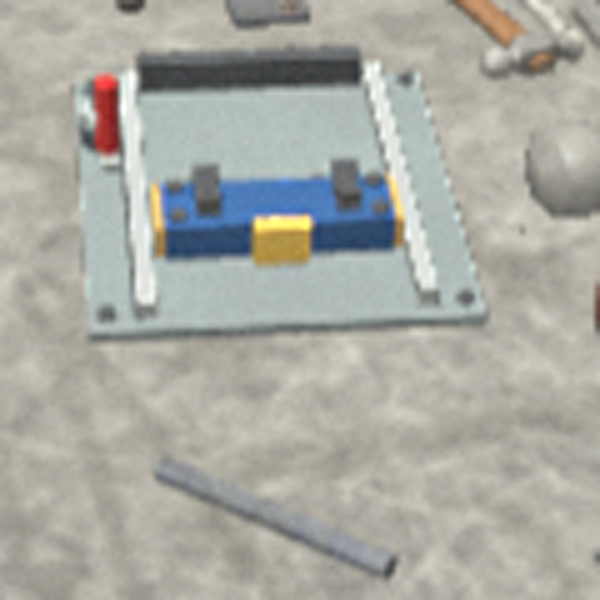

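```bash
cat > fit.py <<'E'
from h import *
from scipy.optimize import least_squares
T=lambda a:(np.array(a,float)+.5)/4-.5+[130,140]
S=lambda a:(np.array(a,float)+.5)/5-.5+[225,140]
def W(p,L):
    c,s=np.cos(p[2]),np.sin(p[2]);L=np.asarray(L,float)/1000
    return np.c_[p[0]+c*L[:,0]-s*L[:,1],p[1]+s*L[:,0]+c*L[:,1],L[:,2]]
def fit(obs,p0):
    f=lambda p:np.concatenate([(proj(n,W(p,L))-px).ravel() for n,L,px in obs])
    r=least_squares(f,p0,loss='soft_l1');return r.x,r.fun.reshape(-1,2)
E
python3 - <<'E'
from fit import *
L=[[145,-125,10],[-145,-125,10],[-145,125,10],[145,125,10]]
t=("top",L,T([[65,37],[468,58],[443,411],[30,388]]))
s=("side",[L[2],L[1],L[0],L[3]],S([[90,336],[487,318],[415,72],[77,87]]))
for o in([t],[s],[t,s]):
    b,r=fit(o,[.5,.2,1.57]);print("bed",b.round(4),r.round(1).tolist())
C=[[25,-80,38],[-25,-80,38],[-25,80,38],[25,80,38],[-37,-18,42],[-37,18,42]]
t=("top",C,T([[291,104],[365,108],[349,338],[272,333],[376,198],[372,250]]))
# side: near top corners left (163,228)? 
s=("side",[[-25,76,38],[-25,-76,38],[-37,18,42],[-37,-18,42],[-37,18,12],[-37,-18,12]],S([[163,228],[393,218],[254,222],[311,216],[255,264],[309,262]]))
for o in([t],[s],[t,s]):
    c,r=fit(o,[.5,.2,1.57]);print("car",c.round(4),r.round(1).tolist())
    d=c[:2]-b[:2];cb=[np.cos(b[2]),np.sin(b[2])];print("in bed",d@cb,d@[-cb[1],cb[0]],c[2]-b[2])
B=[[0,75.5,7.5],[0,-75.5,7.5]]
t=("top",B,T([[770,204],[632,369]]));s=("side",[B[1],B[0]],S([[158,467],[392,567]]))
for o in([t],[s],[t,s]):
    p,r=fit(o,[.5,0,-.7]);print("bar",p.round(4),r.round(1).tolist())
P=[[0,0,92]]
print("latch post top",back("top",T([[186,366]]),.092),back("side",S([[106,80]]),.092), W(b,[[66,110,92],[14,110,92]]))
E
```

```text
bed [0.5451 0.2261 1.5004] [[-0.9, -0.5], [0.6, -0.2], [0.9, 0.4], [-0.6, 0.2]]
bed [0.5437 0.2213 1.5047] [[-0.4, 0.1], [0.6, -0.1], [0.5, 0.1], [-0.7, -0.4]]
bed [0.5447 0.2249 1.5015] [[-0.5, -0.3], [1.0, -0.1], [1.4, 0.5], [-0.1, 0.4], [-0.3, -0.7], [0.5, -0.8], [0.7, -0.4], [-0.4, -1.0]]
car [0.5409 0.1731 1.4989] [[0.4, -0.3], [0.0, -0.3], [-0.4, 0.5], [0.4, 0.7], [-0.2, -0.4], [-0.2, -0.2]]
in bed -0.051921506940478264 0.00018890747633905987 -0.0026248535282369367
car [0.5407 0.1775 1.533 ] [[-0.4, -0.5], [0.8, -1.3], [0.1, 0.8], [-0.1, 1.3], [-0.3, 0.0], [0.0, -0.3]]
in bed -0.04751272209219577 0.0007262390585163502 0.031515360008855575
car [0.5411 0.1737 1.5005] [[0.1, -0.3], [-0.2, -0.3], [-0.5, 0.5], [0.2, 0.7], [-0.5, -0.4], [-0.4, -0.3], [-0.5, -0.3], [1.1, -0.2], [-0.0, 1.4], [-0.1, 2.1], [-0.4, 0.6], [0.0, 0.5]]
in bed -0.05130200546057156 8.452645692994204e-05 -0.0009771981620538828
bar [ 0.4956 -0.0871 -2.2825] [[0.1, -0.1], [-0.1, 0.1]]
bar [ 0.4947 -0.0862 -2.2765] [[0.1, 0.1], [-0.1, -0.1]]
bar [ 0.4951 -0.0868 -2.2802] [[-0.1, 0.0], [-0.1, 0.3], [0.4, 0.2], [0.0, 0.1]]
latch post top [[0.44075321 0.24793593 0.092     ]] [[0.4401233  0.24638632 0.092     ]] [[0.43953998 0.29832681 0.092     ]
 [0.43594065 0.24645153 0.092     ]]
```

```bash
cat > plan.py <<'E'
from h import *
def state():
    s=telemetry.observe();R=Rn.from_rotvec(s['tcp_rot']);M=R.as_matrix()
    print('t',round(s['t'],2),'tcp',s['tcp_pos'].round(4),'xyaw',round(float(np.arctan2(M[1,0],M[0,0])),4),'ydown',M[:,1].round(3),'F',s['ft_force'].round(1),'w',round(s['grip_width'],4),'q6',round(s['joint_pos'][5],2))
    return s,R
def plan(p,yaw):
    s,R=state()
    x=np.array([np.cos(yaw),np.sin(yaw),0]);y=np.array([0,0,-1.]);G=Rn.from_matrix(np.c_[x,y,np.cross(x,y)])
    d=R.inv().apply(np.array(p)-s['tcp_pos'])/.04;a=(R.inv()*G).as_rotvec()/np.deg2rad(8)
    print('linear',d.round(3).tolist(),'angular',a.round(3).tolist())
E
python3 - <<'E'
from plan import *
for y in(.862,-2.28):plan([.4951,-.0868,.15],y)
E
```

```text
t 0.9 tcp [0.1736 0.5481 0.2313] xyaw 1.264 ydown [ 0. -0. -1.] F [ 0.3  0.1 -0.5] w 0.0858 q6 -0.21
linear [-12.705, 2.033, -12.454] angular [0.0, 2.879, -0.0]
t 0.9 tcp [0.1736 0.5481 0.2313] xyaw 1.264 ydown [ 0. -0. -1.] F [ 0.3  0.1 -0.5] w 0.0858 q6 -0.21
linear [-12.705, 2.033, -12.454] angular [-0.0, -19.618, -0.0]
```

{"name": "apply_moves", "arguments": {"steps": [{"linear":[-12.7,1.0,-12.45],"angular":[0,2.88,0],"gripper":0},{"linear":[-12.7,1.0,-12.45],"angular":[0,2.88,0],"gripper":0},{"linear":[-12.7,1.0,-12.45],"angular":[0,2.88,0],"gripper":0},{"linear":[-12.7,1.0,-12.45],"angular":[0,2.88,0],"gripper":0},{"linear":[-12.7,1.0,-12.45],"angular":[0,2.88,0],"gripper":0},{"linear":[-12.7,1.0,-12.45],"angular":[0,2.88,0],"gripper":0},{"linear":[-12.7,1.0,-12.45],"angular":[0,2.88,0],"gripper":0},{"linear":[-12.7,1.0,-12.45],"angular":[0,2.88,0],"gripper":0},{"linear":[-12.7,1.0,-12.45],"angular":[0,2.88,0],"gripper":0},{"linear":[-12.7,1.0,-12.45],"angular":[0,2.88,0],"gripper":0}]}}

```text
t: 1.9
tcp_pos: [0.3998, 0.1008, 0.2035]
tcp_rot: [-1.464, -0.674, 0.672]
ft_force: [0.8, -0.0, -0.4]
grip_width: 0.0856
```

```bash
python3 - <<'E'
from plan import *
plan([.4951,-.0868,.06],.862)
E
```

```text
t 1.9 tcp [0.3998 0.1008 0.2035] xyaw 0.8616 ydown [ 0.001  0.    -1.   ] F [ 0.8 -0.  -0.4] w 0.0856 q6 -0.91
linear [-2.011, 3.591, -4.858] angular [0.007, -0.003, 0.008]
```

{"name": "apply_moves", "arguments": {"steps": [{"linear":[-2.0,3.6,-4.86],"angular":[0,0,0],"gripper":0},{"linear":[-2.0,3.6,-4.86],"angular":[0,0,0],"gripper":0},{"linear":[-2.0,3.6,-4.86],"angular":[0,0,0],"gripper":0},{"linear":[-2.0,3.6,-4.86],"angular":[0,0,0],"gripper":0},{"linear":[-2.0,3.6,-4.86],"angular":[0,0,0],"gripper":0},{"linear":[-2.0,3.6,-4.86],"angular":[0,0,0],"gripper":0},{"linear":[-2.0,3.6,-4.86],"angular":[0,0,0],"gripper":0},{"linear":[-2.0,3.6,-4.86],"angular":[0,0,0],"gripper":0}]}}

```text
t: 2.7
tcp_pos: [0.4957, -0.0859, 0.0604]
tcp_rot: [-1.465, -0.675, 0.672]
ft_force: [-0.8, -0.3, -0.6]
grip_width: 0.0851
```

```bash
python3 - <<'E'
from plan import *
im=get_image("side");crop("side",im,200,360,160,280,5,"pics/s1.png")
plan([.4951,-.0868,.002],.862)
E
```

```text
t 2.75 tcp [ 0.4959 -0.0857  0.0608] xyaw 0.8628 ydown [ 0.003 -0.    -1.   ] F [ 0.6 -0.5  0.1] w 0.0858 q6 -1.28
linear [-0.036, 1.47, 0.001] angular [0.018, 0.006, 0.013]
```

View pics/s1.png

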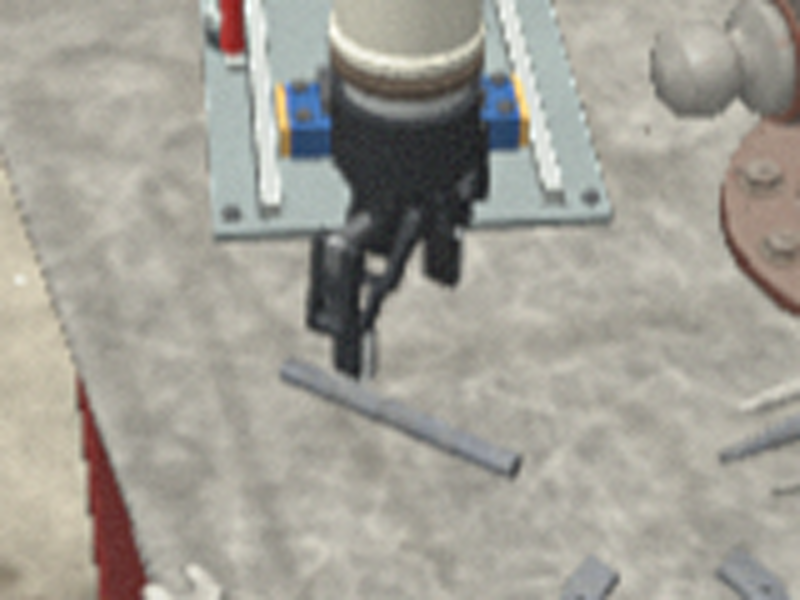

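The fingers stand open over the bar, whose ends are at crop (290,370) and (515,465). They straddle its middle, so I'll descend and grip.

{"name": "apply_moves", "arguments": {"steps": [{"linear":[-0.03,0.8,0],"angular":[0,0,0],"gripper":0},{"linear":[-0.03,1.3,0],"angular":[0,0,0],"gripper":60},{"linear":[-0.03,1.47,0],"angular":[0,0,0],"gripper":120},{"linear":[-0.03,1.47,0],"angular":[0,0,0],"gripper":255},{"linear":[-0.03,1.47,0],"angular":[0,0,0],"gripper":255},{"linear":[-0.03,1.47,0],"angular":[0,0,0],"gripper":255},{"linear":[-0.03,1.47,0],"angular":[0,0,0],"gripper":255},{"linear":[-0.03,1.47,0],"angular":[0,0,0],"gripper":255},{"linear":[-0.03,1.47,0],"angular":[0,0,0],"gripper":255},{"linear":[-0.03,1.47,0],"angular":[0,0,0],"gripper":255}], "newtons": 60}}

```text
t: 3.75
tcp_pos: [0.4966, -0.087, 0.0038]
tcp_rot: [-1.467, -0.678, 0.67]
ft_force: [-1.4, 1.3, 5.7]
grip_width: 0.0125
```

```bash
python3 - <<'E'
from plan import *
state();plan([.5411,.1737,.15],1.5015)
E
```

```text
t 3.75 tcp [ 0.4966 -0.087   0.0038] xyaw 0.8627 ydown [ 0.006 -0.001 -1.   ] F [-1.4  1.3  5.7] w 0.0125 q6 -1.28
t 3.75 tcp [ 0.4966 -0.087   0.0038] xyaw 0.8627 ydown [ 0.006 -0.001 -1.   ] F [-1.4  1.3  5.7] w 0.0125 q6 -1.28
linear [5.684, -3.655, 3.376] angular [0.041, -4.575, 0.009]
```

{"name": "apply_moves", "arguments": {"steps": [{"linear":[0,-0.5,0],"angular":[0,0,0],"gripper":255},{"linear":[0,-1.0,0],"angular":[0,0,0],"gripper":255},{"linear":[0,-1.0,0],"angular":[0,0,0],"gripper":255}]}}

```text
t: 4.05
tcp_pos: [0.4988, -0.088, 0.0468]
tcp_rot: [-1.472, -0.682, 0.667]
ft_force: [0.2, 0.2, -2.1]
grip_width: 0.0129
```

```bash
python3 - <<'E'
from plan import *
im=get_image("side");crop("side",im,200,360,160,280,5,"pics/s2.png")
im=get_image("top");crop("top",im,250,350,170,245,8,"pics/t2.png")
state()
E
```

```text
t 4.15 tcp [ 0.4965 -0.087   0.0439] xyaw 0.8626 ydown [ 0.006 -0.001 -1.   ] F [-0.9  0.3 -2.6] w 0.0128 q6 -1.28
```

View pics/s2.png

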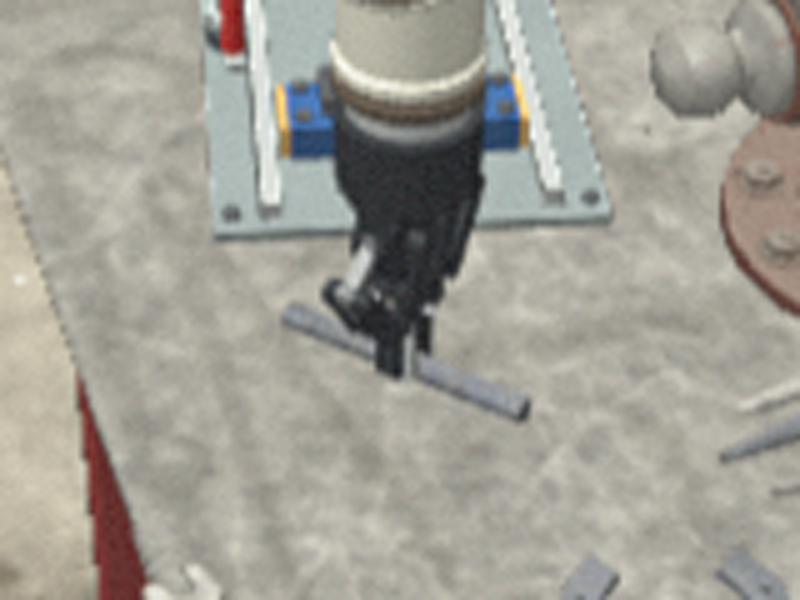

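View pics/t2.png

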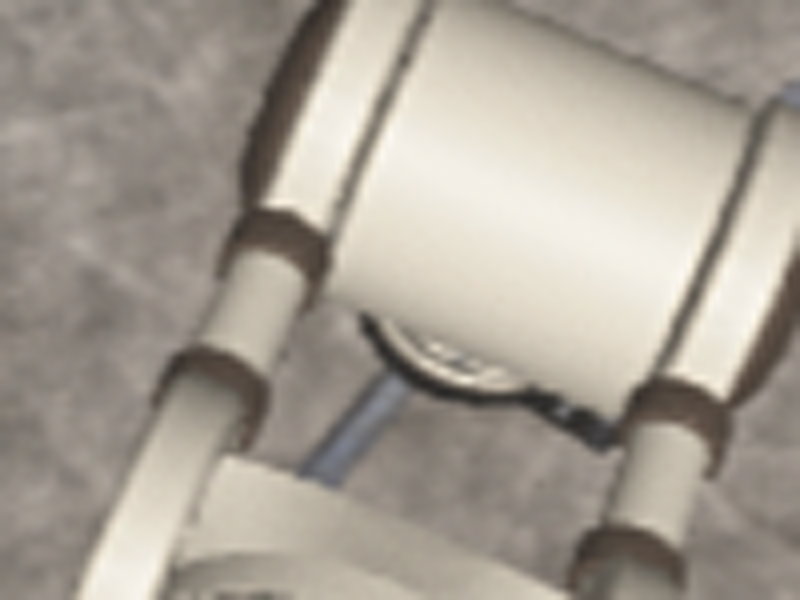

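```bash
python3 - <<'E'
from fit import *
from scipy.optimize import least_squares
px=(np.array([[286,313],[526,409]])+.5)/5-.5+[200,160]
tp=telemetry.observe()['tcp_pos']
# unknown: along offset s, z, yaw, tilt  (4 eq)
def f(q):
    d=np.array([np.cos(q[2])*np.cos(q[3]),np.sin(q[2])*np.cos(q[3]),np.sin(q[3])]);c=np.array([tp[0]+q[0]*d[0],tp[1]+q[0]*d[1],q[1]])
    return np.r_[(proj("side",[c-.0755*d,c+.0755*d])-px).ravel()]
r=least_squares(f,[0,.05,-.709,0]);print(r.x,r.fun)
from plan import *
plan([.5411,.1737,.13],1.5015)
E
```

```text
[ 3.85413752e-04  5.01595019e-02 -6.94495874e-01  3.21350463e-03] [ 1.70530257e-13  2.84217094e-14 -4.54747351e-13 -2.55795385e-13]
t 4.15 tcp [ 0.4965 -0.087   0.0439] xyaw 0.8626 ydown [ 0.006 -0.001 -1.   ] F [-0.9  0.3 -2.6] w 0.0128 q6 -1.28
linear [5.683, -2.155, 3.381] angular [0.047, -4.576, 0.009]
```

{"name": "apply_moves", "arguments": {"steps": [{"linear":[0.6,-1.2,0.4],"angular":[0.0,-0.6,0],"gripper":255},{"linear":[5.68,-2.15,3.38],"angular":[0.04,-4.58,0],"gripper":255},{"linear":[5.68,-2.15,3.38],"angular":[0.04,-4.58,0],"gripper":255},{"linear":[5.68,-2.15,3.38],"angular":[0.04,-4.58,0],"gripper":255},{"linear":[5.68,-2.15,3.38],"angular":[0.04,-4.58,0],"gripper":255},{"linear":[5.68,-2.15,3.38],"angular":[0.04,-4.58,0],"gripper":255},{"linear":[5.68,-2.15,3.38],"angular":[0.04,-4.58,0],"gripper":255},{"linear":[5.68,-2.15,3.38],"angular":[0.04,-4.58,0],"gripper":255},{"linear":[5.68,-2.15,3.38],"angular":[0.04,-4.58,0],"gripper":255},{"linear":[5.68,-2.15,3.38],"angular":[0.04,-4.58,0],"gripper":255}]}}

```text
t: 5.15
tcp_pos: [0.5404, 0.1723, 0.1287]
tcp_rot: [-1.241, -1.157, 1.157]
ft_force: [0.6, -0.2, -2.7]
grip_width: 0.0124
```

```bash
python3 - <<'E'
from plan import *
plan([.5411,.1737,.070],1.5015)
E
```

```text
t 5.15 tcp [0.5404 0.1723 0.1287] xyaw 1.5003 ydown [-0.001  0.    -1.   ] F [ 0.6 -0.2 -2.7] w 0.0124 q6 -1.4
linear [0.036, 1.468, -0.015] angular [-0.004, -0.009, 0.001]
```

{"name": "apply_moves", "arguments": {"steps": [{"linear":[0.04,0.8,-0.01],"angular":[0,0,0],"gripper":255},{"linear":[0.04,1.47,-0.01],"angular":[0,0,0],"gripper":255},{"linear":[0.04,1.47,-0.01],"angular":[0,0,0],"gripper":255},{"linear":[0.04,1.47,-0.01],"angular":[0,0,0],"gripper":255}]}}

```text
t: 5.55
tcp_pos: [0.5406, 0.1731, 0.0699]
tcp_rot: [-1.241, -1.155, 1.157]
ft_force: [0.8, -0.6, -2.1]
grip_width: 0.0127
```

```bash
python3 - <<'E'
from plan import *
im=get_image("side");crop("side",im,225,345,130,220,6,"pics/s3.png")
im=get_image("top");crop("top",im,130,270,140,245,5,"pics/t3.png")
plan([.5411,.1737,.044],1.5015)
E
```

```text
t 5.65 tcp [0.5424 0.1736 0.0718] xyaw 1.4996 ydown [ 0.003  0.001 -1.   ] F [ 0.6  0.1 -2.3] w 0.0125 q6 -1.4
linear [0.0, 0.695, 0.034] angular [0.018, -0.014, 0.005]
```

View pics/s3.png

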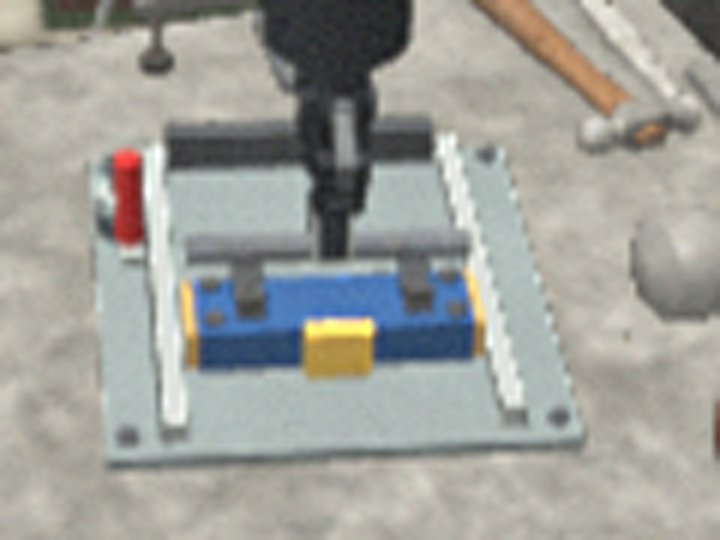

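View pics/t3.png

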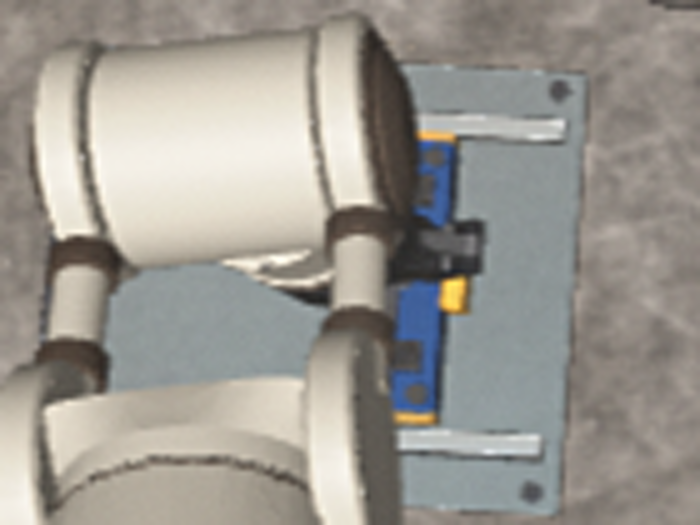

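The side view shows the bar ends at crop (188,243) and (468,245), above both Vs at (248,285) and (417,283), roughly centred and square. I'll lower it.

{"name": "apply_moves", "arguments": {"steps": [{"linear":[0,0.3,0.02],"angular":[0,0,0],"gripper":255},{"linear":[0,0.5,0.02],"angular":[0,0,0],"gripper":255},{"linear":[0,0.6,0.02],"angular":[0,0,0],"gripper":255},{"linear":[0,0.63,0.02],"angular":[0,0,0],"gripper":255},{"linear":[0,0.63,0.02],"angular":[0,0,0],"gripper":255}]}}

```text
t: 6.15
tcp_pos: [0.5426, 0.1743, 0.0482]
tcp_rot: [-1.244, -1.161, 1.154]
ft_force: [-2.9, 1.0, 7.4]
grip_width: 0.0125
```

```bash
python3 - <<'E'
from plan import *
im=get_image("side");crop("side",im,225,345,130,220,6,"pics/s4.png")
state()
E
```

```text
t 6.2 tcp [0.5426 0.1742 0.0482] xyaw 1.4998 ydown [ 0.004  0.001 -1.   ] F [-2.5  0.7  7.7] w 0.0125 q6 -1.4
```

View pics/s4.png

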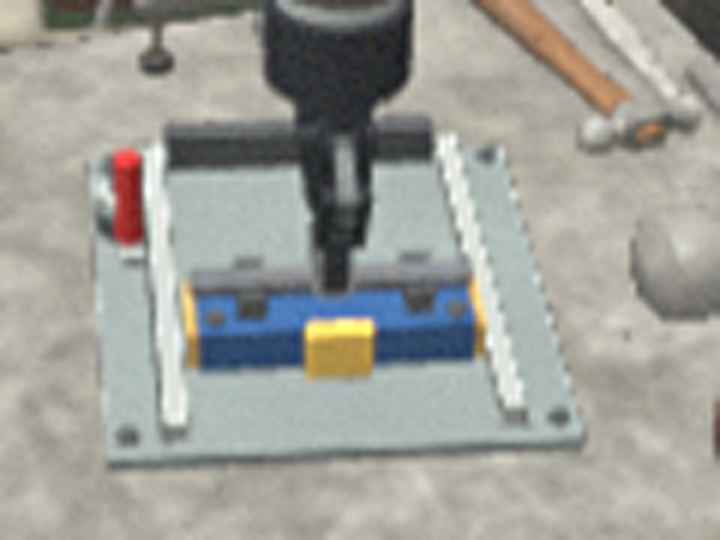

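The bar is seated in both Vs: the V ears show above and below it at (248,262/300) and (417,258/298), with a 7 N reaction. I'll open partway and retract.

{"name": "apply_moves", "arguments": {"steps": [{"linear":[0,0,0],"angular":[0,0,0],"gripper":215},{"linear":[0,0,0],"angular":[0,0,0],"gripper":200},{"linear":[0,0,0],"angular":[0,0,0],"gripper":170},{"linear":[0,0,0],"angular":[0,0,0],"gripper":130},{"linear":[0,0,0],"angular":[0,0,0],"gripper":130},{"linear":[0,0,0],"angular":[0,0,0],"gripper":130}]}}

```text
t: 6.8
tcp_pos: [0.5426, 0.1742, 0.0481]
tcp_rot: [-1.244, -1.16, 1.154]
ft_force: [0.1, -0.6, -0.6]
grip_width: 0.0417
```

{"name": "apply_moves", "arguments": {"steps": [{"linear":[0,-0.4,0],"angular":[0,0,0],"gripper":130},{"linear":[0,-1.0,0],"angular":[0,0,0],"gripper":130},{"linear":[0,-2.0,0],"angular":[0,0,0],"gripper":130},{"linear":[0,-2.0,0],"angular":[0,0,0],"gripper":130},{"linear":[0,-2.0,0],"angular":[0,0,0],"gripper":130}]}}

```text
t: 7.3
tcp_pos: [0.5435, 0.1743, 0.1305]
tcp_rot: [-1.246, -1.164, 1.151]
ft_force: [-0.8, 0.5, -0.2]
grip_width: 0.0416
```

```bash
python3 - <<'E'
from plan import *
im=get_image("side");crop("side",im,225,345,130,220,6,"pics/s5.png")
b=np.array([.545,.2253]);u=np.array([np.cos(1.5015),np.sin(1.5015)])
p=b+u*(-.0515-.037-.05);print(p)
plan([*p,.12],1.5015)
E
```

```text
[0.53541014 0.0871324 ]
t 7.35 tcp [0.5424 0.1741 0.1288] xyaw 1.4998 ydown [ 0.005  0.001 -1.   ] F [-0.  -0.4 -0. ] w 0.0417 q6 -1.4
linear [-2.182, 0.217, 0.02] angular [0.035, -0.012, 0.013]
```

View pics/s5.png

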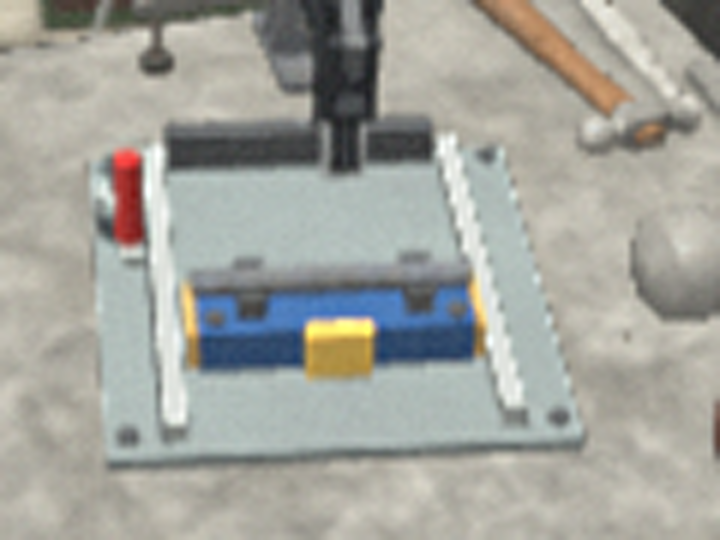

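The bar is down in both Vs, ends at (190,282) and (470,275), with the V ears visible on both sides. Next I go behind the pad with the fingers closed.

{"name": "apply_moves", "arguments": {"steps": [{"linear":[-2.18,0,0.02],"angular":[0.03,0,0],"gripper":255},{"linear":[-2.18,0,0.02],"angular":[0.03,0,0],"gripper":255},{"linear":[-2.18,0.22,0.02],"angular":[0.03,0,0],"gripper":255},{"linear":[-2.18,1.3,0.02],"angular":[0.03,0,0],"gripper":255},{"linear":[-2.18,2.4,0.02],"angular":[0.03,0,0],"gripper":255},{"linear":[-2.18,2.65,0.02],"angular":[0.03,0,0],"gripper":255},{"linear":[-2.18,2.65,0.02],"angular":[0.03,0,0],"gripper":255},{"linear":[-2.18,2.65,0.02],"angular":[0.03,0,0],"gripper":255}], "newtons": 40}}

```text
t: 8.15
tcp_pos: [0.537, 0.0877, 0.024]
tcp_rot: [-1.242, -1.16, 1.154]
ft_force: [0.3, 0.4, 1.3]
grip_width: 0.0
```

```bash
python3 - <<'E'
from plan import *
im=get_image("side");crop("side",im,225,345,130,220,6,"pics/s6.png")
im=get_image("top");crop("top",im,130,270,140,245,5,"pics/t6.png")
b=np.array([.545,.2253]);u=np.array([np.cos(1.5015),np.sin(1.5015)])
p=b+u*(-.0515-.037-.018);print(p)
plan([*p,.022],1.5015)
E
```

```text
[0.53762585 0.1190556 ]
t 8.25 tcp [0.538  0.0875 0.0251] xyaw 1.5001 ydown [ 0.005  0.001 -1.   ] F [-0.6  0.2  0.8] w 0.0003 q6 -1.56
linear [0.787, 0.077, 0.065] angular [0.037, -0.01, 0.013]
```

View pics/s6.png

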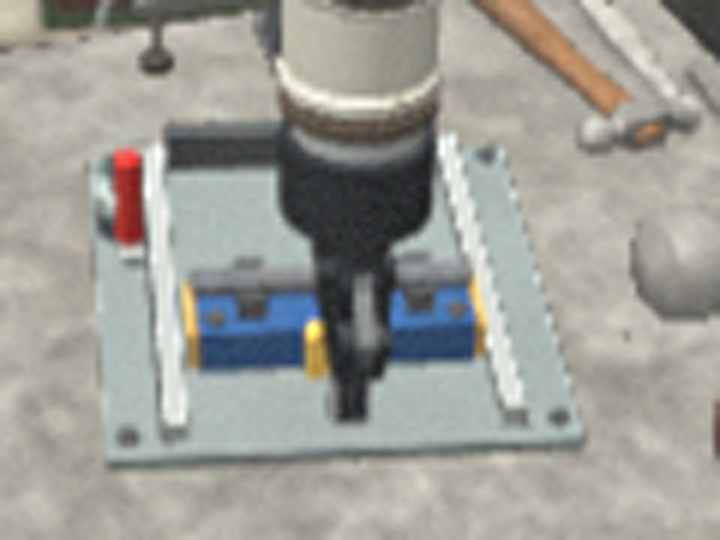

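View pics/t6.png

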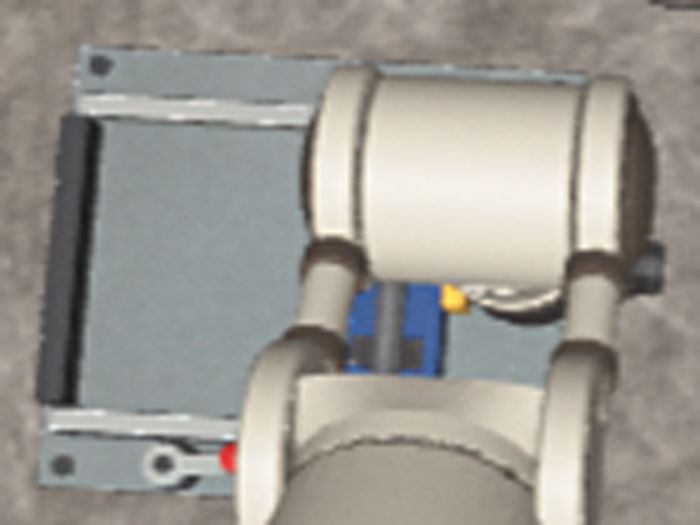

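The fingers are at side crop (350,405), about 2.6 mm off the centre line, with the pad at (340,350). I'll correct sideways and approach.

{"name": "apply_moves", "arguments": {"steps": [{"linear":[0.2,0.07,0.06],"angular":[0.03,0,0],"gripper":255},{"linear":[0.5,0.07,0.06],"angular":[0.03,0,0],"gripper":255},{"linear":[0.7,0.07,0.06],"angular":[0.03,0,0],"gripper":255},{"linear":[0.7,0.07,0.06],"angular":[0.03,0,0],"gripper":255}]}}

```text
t: 8.65
tcp_pos: [0.5377, 0.1171, 0.0226]
tcp_rot: [-1.24, -1.16, 1.156]
ft_force: [0.4, -0.7, -0.5]
grip_width: 0.0001
```

```bash
cat > bedp.py <<'E'
from plan import *
b=np.array([.545,.2253]);u=np.array([np.cos(1.5015),np.sin(1.5015)]);v=np.array([-u[1],u[0]])
def inbed():
    s=telemetry.observe();d=s['tcp_pos'][:2]-b;print('tcp in bed',(d@u).round(4),(d@v).round(4),'Fbed',(s['ft_force'][:2]@u).round(2),(s['ft_force'][:2]@v).round(2),'Mz',s['moment'].round(2))
def go(x,y,z,yaw=1.5015): inbed();plan([*(b+u*x+v*y),z],yaw)
E
python3 - <<'E'
from bedp import *
go(-.06,0,.022)
E
```

```text
tcp in bed -0.1085 -0.0002 Fbed -0.66 -0.43 Mz [ 0.01 -0.06 -0.01]
t 8.65 tcp [0.5377 0.1171 0.0226] xyaw 1.5021 ydown [ 0.002  0.002 -1.   ] F [ 0.4 -0.7 -0.5] w 0.0001 q6 -1.51
linear [1.212, 0.016, 0.003] angular [0.01, 0.004, 0.015]
```

{"name": "apply_moves", "arguments": {"steps": [{"linear":[0.1,0,0],"angular":[0,0,0],"gripper":255},{"linear":[0.15,0,0],"angular":[0,0,0],"gripper":255},{"linear":[0.2,0,0],"angular":[0,0,0],"gripper":255},{"linear":[0.25,0,0],"angular":[0,0,0],"gripper":255},{"linear":[0.3,0,0],"angular":[0,0,0],"gripper":255},{"linear":[0.35,0,0],"angular":[0,0,0],"gripper":255},{"linear":[0.4,0,0],"angular":[0,0,0],"gripper":255}]}}

```text
t: 9.35
tcp_pos: [0.5387, 0.133, 0.0226]
tcp_rot: [-1.241, -1.16, 1.156]
ft_force: [0.1, -1.7, 0.1]
grip_width: -0.0001
```

```bash
python3 - <<'E'
from bedp import *
go(-.06,0,.022)
im=get_image("side");crop("side",im,225,345,130,220,6,"pics/s7.png")
E
```

```text
tcp in bed -0.0925 -0.0002 Fbed -1.74 -0.17 Mz [-0.38  0.02  0.04]
t 9.35 tcp [0.5387 0.133  0.0226] xyaw 1.5019 ydown [ 0.001  0.002 -1.   ] F [ 0.1 -1.7  0.1] w -0.0001 q6 -1.48
linear [0.813, 0.015, 0.003] angular [0.009, 0.003, 0.014]
```

View pics/s7.png

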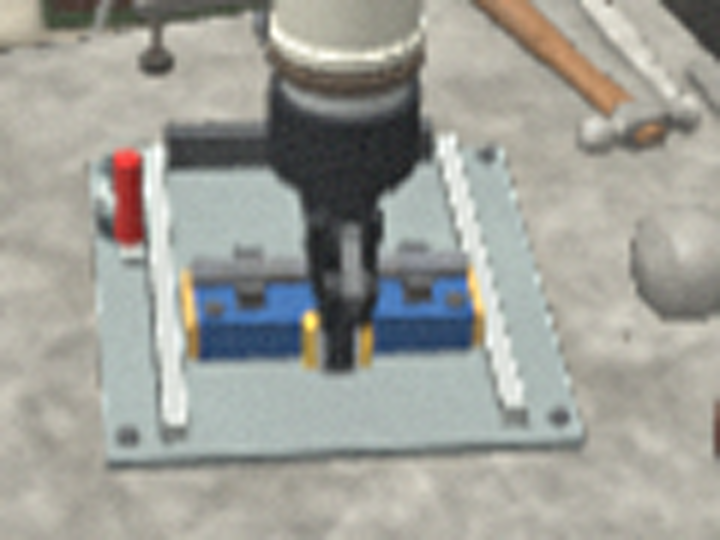

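The finger sits mid-pad: yellow shows at 305–320 and 358–372 on either side. The push takes about 2 N and the bar is still seated, so I'll continue.

{"name": "apply_moves", "arguments": {"steps": [{"linear":[0.06,0,0],"angular":[0,0,0],"gripper":255},{"linear":[0.14,0,0],"angular":[0,0,0],"gripper":255},{"linear":[0.22,0,0],"angular":[0,0,0],"gripper":255},{"linear":[0.3,0,0],"angular":[0,0,0],"gripper":255},{"linear":[0.38,0,0],"angular":[0,0,0],"gripper":255},{"linear":[0.46,0,0],"angular":[0,0,0],"gripper":255},{"linear":[0.54,0,0],"angular":[0,0,0],"gripper":255},{"linear":[0.62,0,0],"angular":[0,0,0],"gripper":255},{"linear":[0.7,0,0],"angular":[0,0,0],"gripper":255},{"linear":[0.75,0,0],"angular":[0,0,0],"gripper":255}]}}

```text
t: 10.4
tcp_pos: [0.5407, 0.1637, 0.0225]
tcp_rot: [-1.24, -1.16, 1.156]
ft_force: [-0.3, -2.2, -0.2]
grip_width: -0.0002
```

```bash
python3 - <<'E'
from bedp import *
go(-.02,0,.022)
E
```

```text
tcp in bed -0.0618 0.0 Fbed -2.19 0.16 Mz [-0.41 -0.01  0.01]
t 10.4 tcp [0.5407 0.1637 0.0225] xyaw 1.5021 ydown [ 0.001  0.002 -1.   ] F [-0.3 -2.2 -0.2] w -0.0002 q6 -1.42
linear [1.045, 0.016, -0.001] angular [0.008, 0.004, 0.017]
```

{"name": "apply_moves", "arguments": {"steps": [{"linear":[0.08,0,0],"angular":[0,0,0],"gripper":255},{"linear":[0.18,0,0],"angular":[0,0,0],"gripper":255},{"linear":[0.28,0,0],"angular":[0,0,0],"gripper":255},{"linear":[0.38,0,0],"angular":[0,0,0],"gripper":255},{"linear":[0.48,0,0],"angular":[0,0,0],"gripper":255},{"linear":[0.58,0,0],"angular":[0,0,0],"gripper":255},{"linear":[0.68,0,0],"angular":[0,0,0],"gripper":255},{"linear":[0.78,0,0],"angular":[0,0,0],"gripper":255},{"linear":[0.88,0,0],"angular":[0,0,0],"gripper":255},{"linear":[0.98,0,0],"angular":[0,0,0],"gripper":255}]}}

```text
t: 11.4
tcp_pos: [0.5433, 0.2031, 0.0226]
tcp_rot: [-1.24, -1.16, 1.156]
ft_force: [-1.2, -1.5, -0.4]
grip_width: 0.0
```

```bash
python3 - <<'E'
from bedp import *
go(.03,0,.022)
im=get_image("side");crop("side",im,225,345,130,220,6,"pics/s8.png")
E
```

```text
tcp in bed -0.0223 0.0001 Fbed -1.63 1.13 Mz [-0.33  0.06  0.02]
t 11.4 tcp [0.5433 0.2031 0.0226] xyaw 1.5021 ydown [ 0.001  0.002 -1.   ] F [-1.2 -1.5 -0.4] w 0.0 q6 -1.36
linear [1.306, 0.017, -0.004] angular [0.007, 0.004, 0.017]
```

View pics/s8.png

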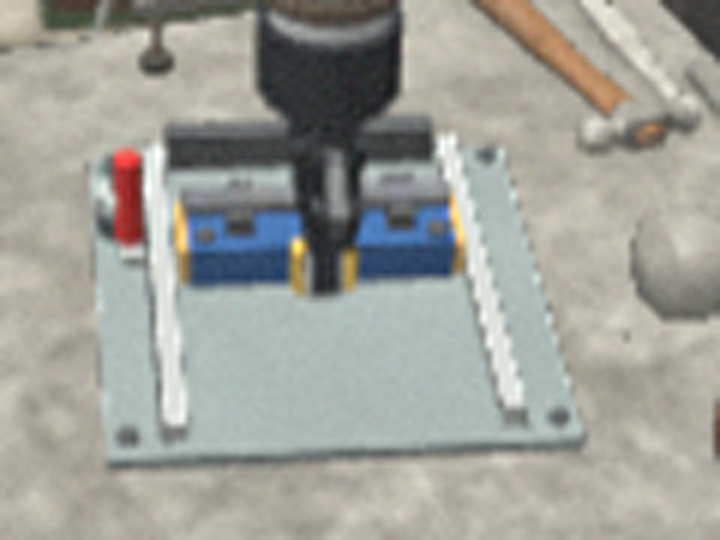

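The carrier is straight and the finger centred on the pad at (323,265), with the bar in its Vs and the force around 2 N. I'll keep going.

{"name": "apply_moves", "arguments": {"steps": [{"linear":[0.1,0,0],"angular":[0,0,0],"gripper":255},{"linear":[0.22,0,0],"angular":[0,0,0],"gripper":255},{"linear":[0.35,0,0],"angular":[0,0,0],"gripper":255},{"linear":[0.48,0,0],"angular":[0,0,0],"gripper":255},{"linear":[0.61,0,0],"angular":[0,0,0],"gripper":255},{"linear":[0.74,0,0],"angular":[0,0,0],"gripper":255},{"linear":[0.87,0,0],"angular":[0,0,0],"gripper":255},{"linear":[1.0,0,0],"angular":[0,0,0],"gripper":255},{"linear":[1.12,0,0],"angular":[0,0,0],"gripper":255},{"linear":[1.22,0,0],"angular":[0,0,0],"gripper":255}]}}

```text
t: 12.45
tcp_pos: [0.5467, 0.2529, 0.0228]
tcp_rot: [-1.239, -1.161, 1.156]
ft_force: [-0.3, -1.7, -1.8]
grip_width: 0.0005
```

```bash
python3 - <<'E'
from bedp import *
go(.05,0,.022)
im=get_image("side");crop("side",im,225,345,130,220,6,"pics/s9.png")
E
```

```text
tcp in bed 0.0277 0.0002 Fbed -1.71 0.21 Mz [-0.36  0.03  0.01]
t 12.45 tcp [0.5467 0.2529 0.0228] xyaw 1.5024 ydown [ 0.001  0.003 -1.   ] F [-0.3 -1.7 -1.8] w 0.0005 q6 -1.27
linear [0.558, 0.021, -0.006] angular [0.009, 0.007, 0.023]
```

View pics/s9.png

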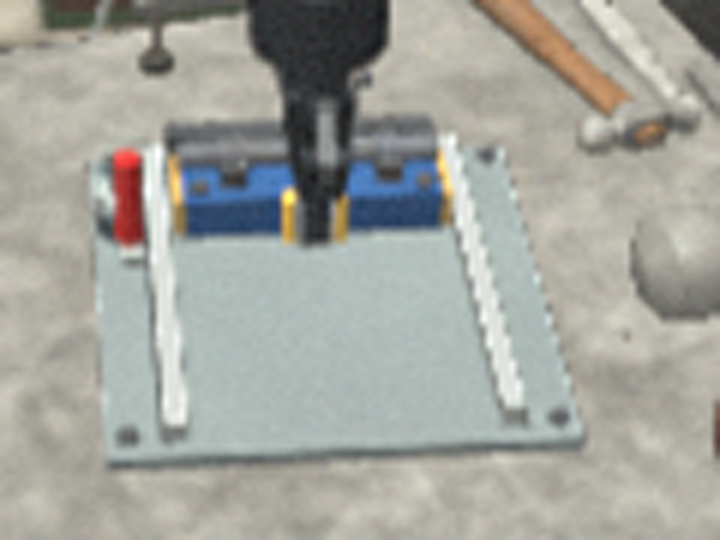

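The carrier is about 20 mm short of the stop and still straight. I'll slow down.

{"name": "apply_moves", "arguments": {"steps": [{"linear":[0.06,0,0],"angular":[0,0,0],"gripper":255},{"linear":[0.13,0,0],"angular":[0,0,0],"gripper":255},{"linear":[0.2,0,0],"angular":[0,0,0],"gripper":255},{"linear":[0.27,0,0],"angular":[0,0,0],"gripper":255},{"linear":[0.33,0,0],"angular":[0,0,0],"gripper":255},{"linear":[0.38,0,0],"angular":[0,0,0],"gripper":255},{"linear":[0.42,0,0],"angular":[0,0,0],"gripper":255}]}}

```text
t: 13.2
tcp_pos: [0.5479, 0.2705, 0.0229]
tcp_rot: [-1.239, -1.162, 1.155]
ft_force: [0.3, -2.1, -0.6]
grip_width: -0.0001
```

```bash
python3 - <<'E'
from bedp import *
go(.05,0,.022)
E
```

```text
tcp in bed 0.0453 0.0002 Fbed -2.09 -0.42 Mz [-0.35  0.01  0.02]
t 13.2 tcp [0.5479 0.2705 0.0229] xyaw 1.5026 ydown [ 0.002  0.004 -1.   ] F [ 0.3 -2.1 -0.6] w -0.0001 q6 -1.25
linear [0.118, 0.024, -0.005] angular [0.011, 0.008, 0.028]
```

{"name": "apply_moves", "arguments": {"steps": [{"linear":[0.03,0,0],"angular":[0,0,0],"gripper":255},{"linear":[0.06,0,0],"angular":[0,0,0],"gripper":255},{"linear":[0.08,0,0],"angular":[0,0,0],"gripper":255},{"linear":[0.1,0,0],"angular":[0,0,0],"gripper":255}]}}

```text
t: 13.6
tcp_pos: [0.5482, 0.2745, 0.023]
tcp_rot: [-1.239, -1.162, 1.155]
ft_force: [0.3, -2.2, -0.4]
grip_width: 0.0001
```

{"name": "apply_moves", "arguments": {"steps": [{"linear":[0.03,0,0],"angular":[0,0,0],"gripper":255},{"linear":[0.05,0,0],"angular":[0,0,0],"gripper":255},{"linear":[0.07,0,0],"angular":[0,0,0],"gripper":255}]}}

```text
t: 13.9
tcp_pos: [0.5484, 0.276, 0.0229]
tcp_rot: [-1.24, -1.16, 1.158]
ft_force: [-1.3, -9.6, 1.7]
grip_width: 0.0001
```

```bash
python3 - <<'E'
from bedp import *
go(.05,0,.022)
im=get_image("side");crop("side",im,225,345,120,200,6,"pics/s10.png")
E
```

```text
tcp in bed 0.0508 0.0001 Fbed -9.64 0.64 Mz [-1.44  0.13  0.01]
t 13.9 tcp [0.5484 0.276  0.0229] xyaw 1.5031 ydown [ 0.001  0.001 -1.   ] F [-1.3 -9.6  1.7] w 0.0001 q6 -1.23
linear [-0.021, 0.023, -0.003] angular [0.007, 0.011, 0.009]
```

View pics/s10.png

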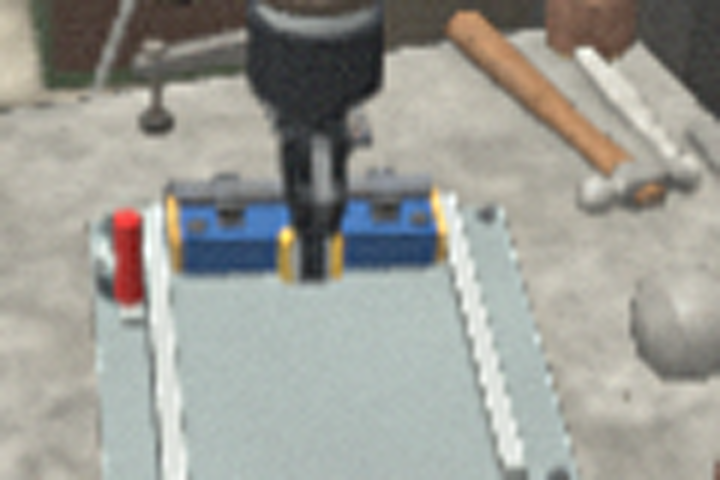

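The carrier is against the stop: the force rose to 9.6 N with the TCP at bed x = 51 mm as expected, and it is straight with the bar seated. I'll back off and go up.

{"name": "apply_moves", "arguments": {"steps": [{"linear":[-0.02,0,0],"angular":[0,0,0],"gripper":255},{"linear":[-0.04,0,0],"angular":[0,0,0],"gripper":255},{"linear":[-0.1,0,0],"angular":[0,0,0],"gripper":255},{"linear":[-0.6,0,0],"angular":[0,0,0],"gripper":255},{"linear":[-1.0,0,0],"angular":[0,0,0],"gripper":255},{"linear":[-1.0,-1.0,0],"angular":[0,0,0],"gripper":255},{"linear":[-1.0,-2.2,0],"angular":[0,0,0],"gripper":200},{"linear":[-1.0,-3.4,0],"angular":[0,0,0],"gripper":120},{"linear":[-1.0,-3.4,0],"angular":[0,0,0],"gripper":120}]}}

```text
t: 14.85
tcp_pos: [0.5507, 0.2367, 0.1678]
tcp_rot: [-1.249, -1.173, 1.147]
ft_force: [0.9, 0.7, 1.1]
grip_width: 0.0431
```

```bash
python3 - <<'E'
from bedp import *
im=get_image("side");crop("side",im,225,345,120,200,6,"pics/s11.png")
im=get_image("top");crop("top",im,130,270,140,245,5,"pics/t11.png")
plan([.4404,.2468,.15],1.5015)
E
```

```text
t 14.95 tcp [0.5466 0.2358 0.1606] xyaw 1.5026 ydown [ 0.005  0.002 -1.   ] F [-0.9  0.  -1.2] w 0.0449 q6 -1.3
linear [0.092, 0.254, 2.668] angular [0.032, 0.008, 0.017]
```

View pics/s11.png

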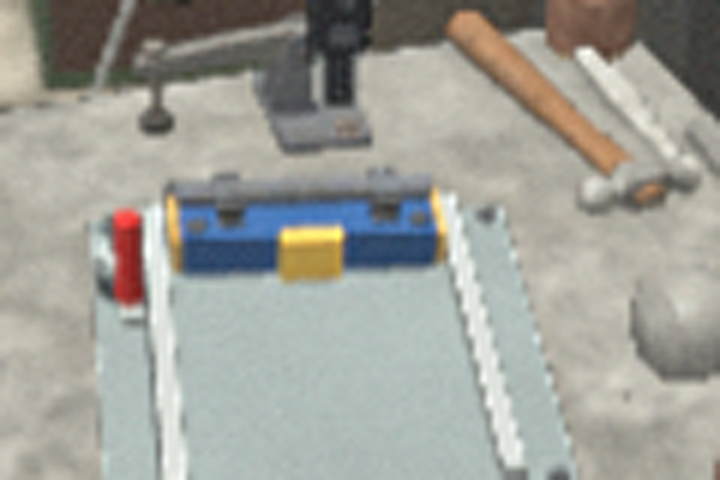

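View pics/t11.png

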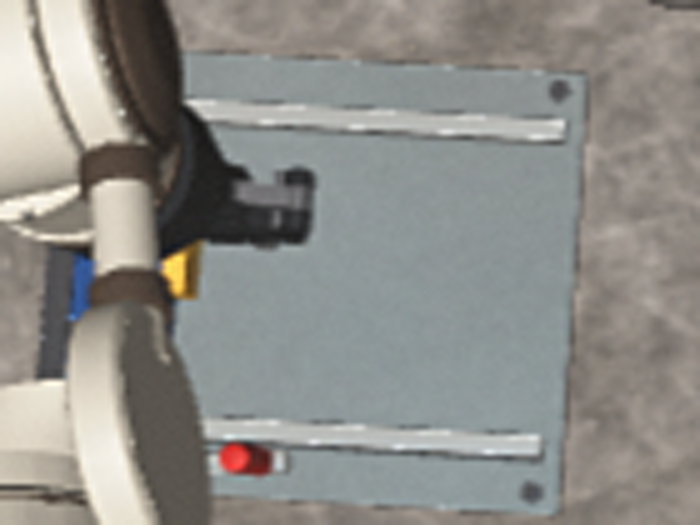

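The carrier is home, the bar is in both Vs, and the red post is at top crop (240,458). I'll move above the post.

{"name": "apply_moves", "arguments": {"steps": [{"linear":[0.09,0.2,2.67],"angular":[0.03,0,0],"gripper":110},{"linear":[0.09,0.2,2.67],"angular":[0.03,0,0],"gripper":110},{"linear":[0.09,0.2,2.67],"angular":[0.03,0,0],"gripper":110},{"linear":[0.09,0.2,2.67],"angular":[0.03,0,0],"gripper":110},{"linear":[0.09,0.2,2.67],"angular":[0.03,0,0],"gripper":110},{"linear":[0.09,0.2,2.67],"angular":[0.03,0,0],"gripper":110}]}}

```text
t: 15.55
tcp_pos: [0.4419, 0.2466, 0.1525]
tcp_rot: [-1.24, -1.161, 1.156]
ft_force: [0.2, 0.2, 0.0]
grip_width: 0.0485
```

```bash
python3 - <<'E'
from bedp import *
im=get_image("side");crop("side",im,225,345,100,200,6,"pics/s12.png")
plan([.4404,.2468,.072],1.5015);inbed()
E
```

```text
t 15.6 tcp [0.4418 0.2466 0.1525] xyaw 1.5017 ydown [ 0.002  0.003 -1.   ] F [-0.1 -0.4  0.3] w 0.0487 q6 -1.23
linear [-0.002, 2.013, 0.039] angular [0.01, 0.002, 0.019]
tcp in bed 0.0141 0.1044 Fbed -0.4 0.06 Mz [-0.02  0.02  0.01]
```

View pics/s12.png

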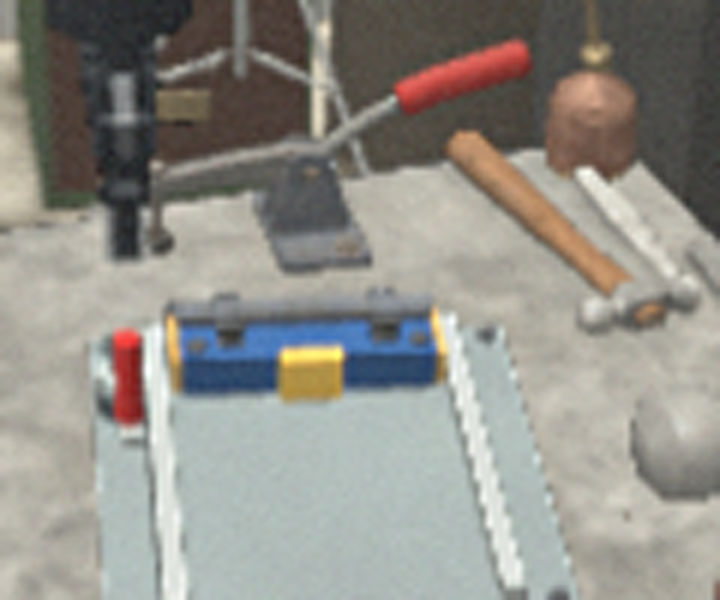

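The fingers at crop (125,250) are directly above the post at (128,335). I'll descend and grip lightly.

{"name": "apply_moves", "arguments": {"steps": [{"linear":[0,0.8,0.04],"angular":[0,0,0],"gripper":110},{"linear":[0,1.5,0.04],"angular":[0,0,0],"gripper":110},{"linear":[0,2.05,0.04],"angular":[0,0,0],"gripper":110},{"linear":[0,2.05,0.04],"angular":[0,0,0],"gripper":110},{"linear":[0,2.05,0.04],"angular":[0,0,0],"gripper":180},{"linear":[0,2.05,0.04],"angular":[0,0,0],"gripper":255},{"linear":[0,2.05,0.04],"angular":[0,0,0],"gripper":255},{"linear":[0,2.05,0.04],"angular":[0,0,0],"gripper":255},{"linear":[0,2.05,0.04],"angular":[0,0,0],"gripper":255}], "newtons": 25}}

```text
t: 16.5
tcp_pos: [0.4421, 0.2479, 0.0723]
tcp_rot: [-1.242, -1.165, 1.152]
ft_force: [0.3, 5.8, 6.1]
grip_width: 0.0146
```

```bash
python3 - <<'E'
from bedp import *
im=get_image("side");crop("side",im,225,345,100,200,6,"pics/s13.png")
inbed();state()
s=telemetry.observe();R=Rn.from_rotvec(s['tcp_rot'])
p0=None
d=s['tcp_pos'][:2]-b;c=np.array([d@u,d@v]);a0=np.arctan2(110-c[1]*1e3,66-c[0]*1e3);print('latch ang',a0,'r',np.hypot(110-c[1]*1e3,66-c[0]*1e3))
for a in np.linspace(a0,1.571,19)[1:]:
    q=np.array([.066-.052*np.cos(a),.110-.052*np.sin(a)]);w=b+u*q[0]+v*q[1]
    print(round(a,2),(R.inv().apply(np.r_[w,s['tcp_pos'][2]]-s['tcp_pos'])/.04).round(2))
E
```

```text
tcp in bed 0.0154 0.1042 Fbed 5.3 -0.92 Mz [ 0.79 -0.18  0.02]
t 16.55 tcp [0.4421 0.2479 0.0723] xyaw 1.5017 ydown [ 0.006  0.005 -1.   ] F [1.3 5.2 6.3] w 0.0146 q6 -1.23
latch ang 0.11347512904860894 r 50.93236225560663
0.19 [-0.01  0.   -0.11]
0.28 [ 0.01  0.   -0.21]
0.36 [ 0.05  0.   -0.31]
0.44 [ 0.09  0.   -0.41]
0.52 [ 0.14  0.   -0.5 ]
0.6 [ 0.19  0.   -0.59]
0.68 [ 0.25  0.   -0.67]
0.76 [ 0.32  0.01 -0.75]
0.84 [ 0.4   0.01 -0.83]
0.92 [ 0.48  0.01 -0.89]
1.0 [ 0.57  0.01 -0.95]
1.09 [ 0.66  0.01 -1.01]
1.17 [ 0.75  0.01 -1.05]
1.25 [ 0.85  0.01 -1.09]
1.33 [ 0.95  0.01 -1.12]
1.41 [ 1.06  0.01 -1.14]
1.49 [ 1.16  0.01 -1.15]
1.57 [ 1.27  0.01 -1.16]
```

View pics/s13.png

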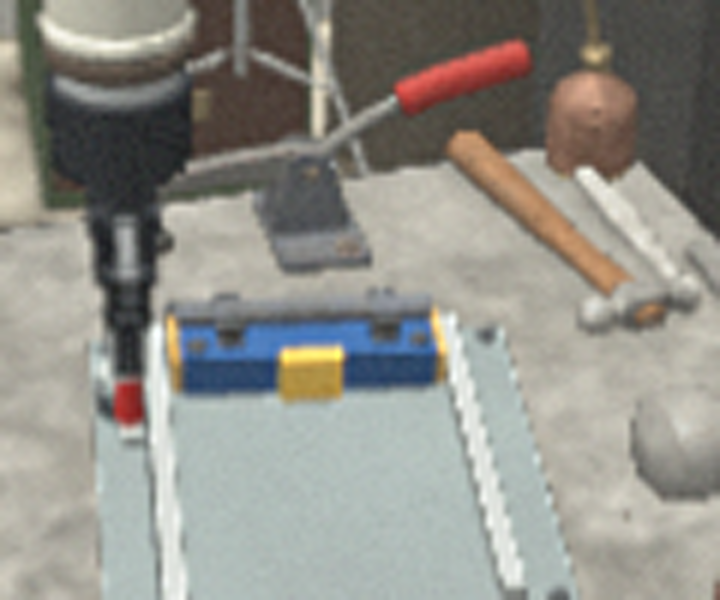

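The post is gripped: opening 14.6 mm, and the fingers cover its top at (128,375). I'll swing it along the arc.

{"name": "apply_moves", "arguments": {"steps": [{"linear":[-0.01,0,-0.1],"angular":[0,0,0],"gripper":255},{"linear":[0.01,0,-0.2],"angular":[0,0,0],"gripper":255},{"linear":[0.05,0,-0.31],"angular":[0,0,0],"gripper":255},{"linear":[0.09,0,-0.41],"angular":[0,0,0],"gripper":255},{"linear":[0.14,0,-0.5],"angular":[0,0,0],"gripper":255},{"linear":[0.19,0,-0.59],"angular":[0,0,0],"gripper":255},{"linear":[0.25,0,-0.67],"angular":[0,0,0],"gripper":255},{"linear":[0.32,0,-0.75],"angular":[0,0,0],"gripper":255},{"linear":[0.4,0,-0.83],"angular":[0,0,0],"gripper":255},{"linear":[0.48,0,-0.89],"angular":[0,0,0],"gripper":255}]}}

```text
t: 17.55
tcp_pos: [0.4812, 0.2612, 0.0725]
tcp_rot: [-1.249, -1.165, 1.156]
ft_force: [5.7, -13.9, -0.7]
grip_width: 0.0147
```

```bash
python3 - <<'E'
from bedp import *
im=get_image("side");crop("side",im,225,345,100,200,6,"pics/s14.png")
inbed();state()
s=telemetry.observe();R=Rn.from_rotvec(s['tcp_rot'])
d=s['tcp_pos'][:2]-b;c=np.array([d@u,d@v]);a0=np.arctan2(110-c[1]*1e3,66-c[0]*1e3);print('latch ang',a0,'r',np.hypot(110-c[1]*1e3,66-c[0]*1e3))
for a in np.linspace(a0,1.6,10)[1:]:
    q=np.array([.066-.052*np.cos(a),.110-.052*np.sin(a)]);w=b+u*q[0]+v*q[1]
    print(round(a,2),(R.inv().apply(np.r_[w,s['tcp_pos'][2]]-s['tcp_pos'])/.04).round(2))
E
```

```text
tcp in bed 0.0318 0.0656 Fbed -11.83 -7.88 Mz [-2.08 -1.12  0.25]
t 17.6 tcp [0.4817 0.2615 0.0725] xyaw 1.5028 ydown [ 0.01  -0.002 -1.   ] F [  7.  -12.4  -1.4] w 0.0145 q6 -1.22
latch ang 0.9136560775505975 r 56.04280831563398
0.99 [ 0.14 -0.    0.02]
1.07 [ 0.23  0.   -0.03]
1.14 [ 0.32  0.   -0.07]
1.22 [ 0.41  0.   -0.11]
1.29 [ 0.5   0.   -0.14]
1.37 [ 0.6   0.   -0.17]
1.45 [ 0.7   0.   -0.18]
1.52 [ 0.79  0.   -0.19]
1.6 [ 0.89  0.   -0.19]
```

View pics/s14.png

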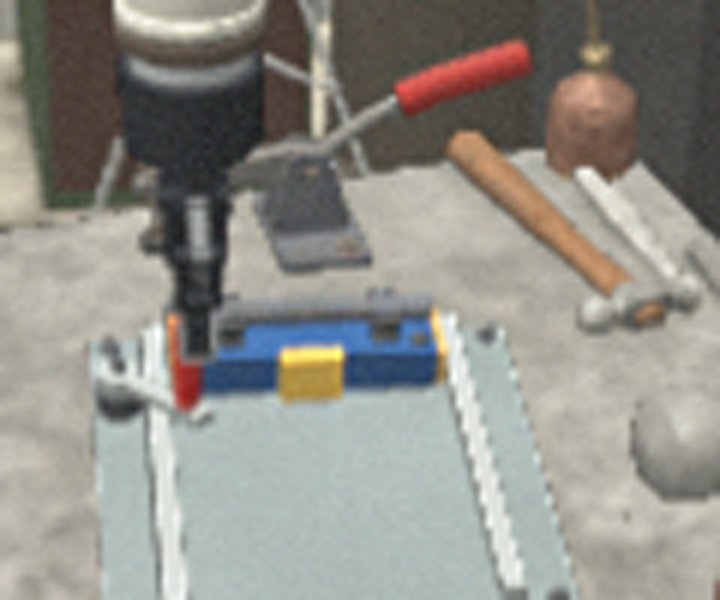

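The latch is swinging at about 0.85 rad. The post has slid roughly 5 mm across the pads but is still held. I'll continue, mainly along bed x.

{"name": "apply_moves", "arguments": {"steps": [{"linear":[0.14,0,0.02],"angular":[0,0,0],"gripper":255},{"linear":[0.23,0,-0.03],"angular":[0,0,0],"gripper":255},{"linear":[0.32,0,-0.07],"angular":[0,0,0],"gripper":255},{"linear":[0.41,0,-0.11],"angular":[0,0,0],"gripper":255},{"linear":[0.5,0,-0.14],"angular":[0,0,0],"gripper":255},{"linear":[0.6,0,-0.17],"angular":[0,0,0],"gripper":255},{"linear":[0.7,0,-0.18],"angular":[0,0,0],"gripper":255},{"linear":[0.78,0,-0.19],"angular":[0,0,0],"gripper":255}]}}

```text
t: 18.4
tcp_pos: [0.4964, 0.2903, 0.0729]
tcp_rot: [-1.258, -1.172, 1.151]
ft_force: [14.2, -3.9, -5.6]
grip_width: 0.0147
```

```bash
python3 - <<'E'
from bedp import *
im=get_image("side");crop("side",im,225,345,100,200,6,"pics/s15.png")
go(.066,.058,.0725)
E
```

```text
tcp in bed 0.0619 0.053 Fbed -4.36 -15.36 Mz [-0.91 -2.32  0.08]
t 18.45 tcp [0.4964 0.2908 0.0729] xyaw 1.5025 ydown [ 0.02  -0.003 -1.   ] F [15.  -5.4 -8.6] w 0.0146 q6 -1.17
linear [0.102, 0.007, 0.124] angular [0.148, 0.007, -0.013]
```

View pics/s15.png

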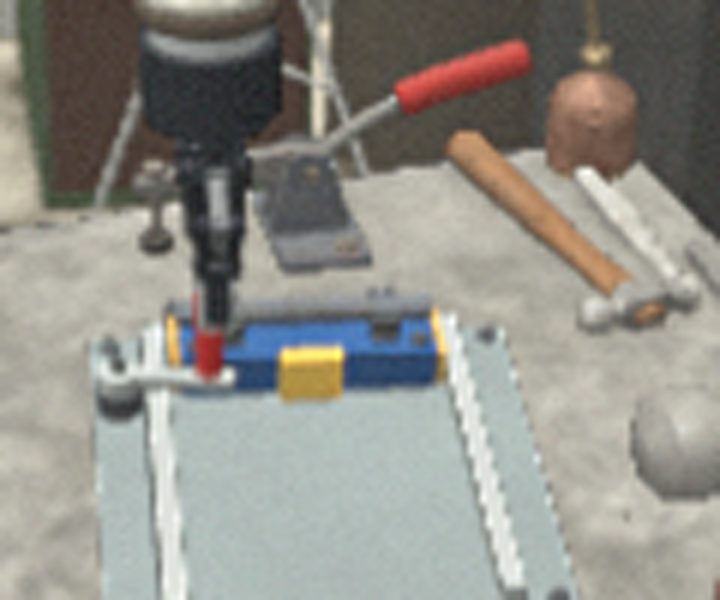

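The latch is nearly shut, about 1.49 rad. I'll relieve the sideways pull and push a little further.

{"name": "apply_moves", "arguments": {"steps": [{"linear":[0.03,0,0.1],"angular":[0.1,0,0],"gripper":255},{"linear":[0.07,0,0.15],"angular":[0.1,0,0],"gripper":255},{"linear":[0.11,0,0.18],"angular":[0.1,0,0],"gripper":255},{"linear":[0.15,0,0.18],"angular":[0.1,0,0],"gripper":255},{"linear":[0.17,0,0.18],"angular":[0.1,0,0],"gripper":255}]}}

```text
t: 18.95
tcp_pos: [0.4953, 0.2964, 0.0733]
tcp_rot: [-1.257, -1.17, 1.152]
ft_force: [16.1, -6.9, -8.0]
grip_width: 0.0151
```

```bash
python3 - <<'E'
from bedp import *
go(.066,.058,.0725)
E
```

```text
tcp in bed 0.0675 0.0545 Fbed -5.73 -16.56 Mz [-1.24 -2.54 -0.09]
t 18.95 tcp [0.4953 0.2964 0.0733] xyaw 1.5019 ydown [ 0.018 -0.004 -1.   ] F [16.1 -6.9 -8. ] w 0.0151 q6 -1.16
linear [-0.036, 0.018, 0.087] angular [0.133, 0.003, -0.019]
```

{"name": "apply_moves", "arguments": {"steps": [{"linear":[0.03,0,-0.05],"angular":[0,0,0],"gripper":255},{"linear":[0.0,0,-0.08],"angular":[0,0,0],"gripper":180},{"linear":[0.0,0,-0.08],"angular":[0,0,0],"gripper":150},{"linear":[0.0,0,-0.08],"angular":[0,0,0],"gripper":150},{"linear":[0.0,0,-0.08],"angular":[0,0,0],"gripper":150},{"linear":[0,-0.6,-0.05],"angular":[0,0,0],"gripper":150},{"linear":[0,-1.6,-0.05],"angular":[0,0,0],"gripper":150},{"linear":[0,-2.5,-0.05],"angular":[0,0,0],"gripper":150},{"linear":[-3,-2.5,-1],"angular":[0,0,0],"gripper":150},{"linear":[-4,-2.5,-1],"angular":[0,0,0],"gripper":150}]}}

```text
t: 19.95
tcp_pos: [0.5152, 0.1986, 0.1762]
tcp_rot: [-1.258, -1.177, 1.151]
ft_force: [1.0, -1.0, -0.0]
grip_width: 0.0352
```

{"name": "apply_moves", "arguments": {"steps": [{"linear":[-3,-1,0],"angular":[0,0,0],"gripper":150},{"linear":[-5,-1,0],"angular":[0,0,0],"gripper":150},{"linear":[-5,-1,0],"angular":[0,0,0],"gripper":150},{"linear":[-5,-1,0],"angular":[0,0,0],"gripper":150},{"linear":[-5,-1,0],"angular":[0,0,0],"gripper":150},{"linear":[-5,-1,0],"angular":[0,0,0],"gripper":150}]}}

```text
t: 20.55
tcp_pos: [0.5014, -0.0019, 0.2169]
tcp_rot: [-1.26, -1.175, 1.149]
ft_force: [0.1, 1.0, -0.4]
grip_width: 0.0349
```

```bash
python3 - <<'E'
from bedp import *
state()
im=get_image("side");crop("side",im,225,345,120,200,6,"pics/s16.png")
im=get_image("top");crop("top",im,130,270,140,245,5,"pics/t16.png")
E
```

```text
t 20.55 tcp [ 0.5014 -0.0019  0.2169] xyaw 1.5025 ydown [ 0.024 -0.003 -1.   ] F [ 0.1  1.  -0.4] w 0.0349 q6 -1.75
```

View pics/s16.png

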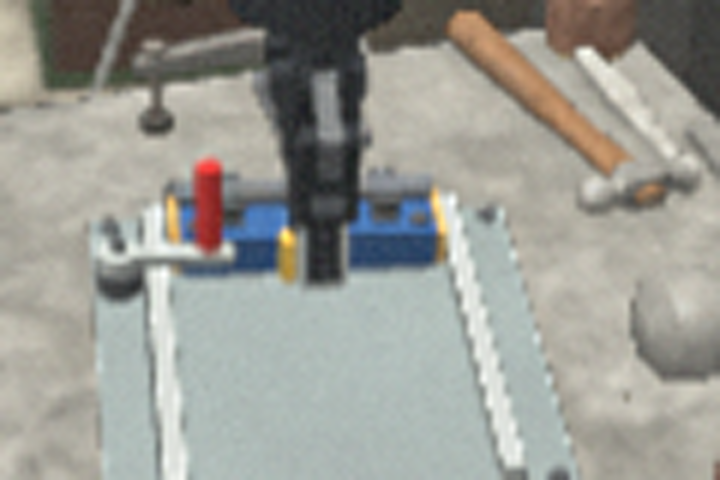

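View pics/t16.png

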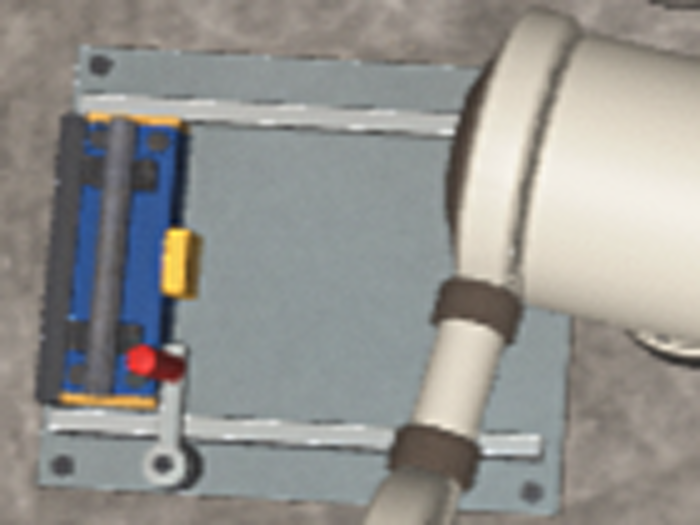

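The latch lies across behind the carrier, with the post at top crop (145,358). The bar is in both Vs and the carrier touches the stop. I'll check the latch angle numerically.

```bash
python3 - <<'E'
from bedp import *
Tc=lambda a:(np.array(a,float)+.5)/5-.5+[130,140]
def bd(X):d=X[0,:2]-b;return np.array([d@u,d@v])*1e3
P=bd(back("top",Tc([[163,463]]),.037));
print('pivot',P)
for n,px,z in(("tip","",0),):pass
tip=bd(back("top",Tc([[178,347]]),.037));print('tip',tip)
Pn=np.array([66,110.])
post=bd(back("top",Tc([[143,358]]),.092));print('post top',post,'ang',np.arctan2(Pn[1]-post[1],Pn[0]-post[0]))
Sc=lambda a:(np.array(a,float)+.5)/6-.5+[225,120]
ps=bd(back("side",Sc([[208,163]]),.092));print('post side',ps,np.arctan2(Pn[1]-ps[1],Pn[0]-ps[0]))
# carrier
for px in([187,122],[157,403]):print('rear corner',bd(back("top",Tc([px]),.038)))
for ang in(1.4,1.5,1.571):
    q=Pn/1e3-.066*np.array([np.cos(ang),np.sin(ang)]);w=b+u*q[0]+v*q[1];q2=Pn/1e3-.052*np.array([np.cos(ang),np.sin(ang)]);w2=b+u*q2[0]+v*q2[1]
    print(ang,((proj("top",[[*w,.037],[*w2,.092],[*(b+u*.066+v*.11),.037]])-[130,140]+.5)*5-.5).round(1).tolist(),((proj("side",[[*w2,.092]])-[225,120]+.5)*6-.5).round(1).tolist())
E
```

```text
pivot [ 67.75524793 108.91284465]
tip [65.11101377 45.84099588]
post top [65.6180329  57.21444866] ang 1.563560247602563
post side [66.78242073 58.97624486] 1.5861295654085772
rear corner [ 70.62012497 -77.96349477]
rear corner [73.51277698 76.85763612]
1.4 [[197.1, 346.4], [159.1, 361.9], [166.1, 465.2]] [[209.5, 171.8]]
1.5 [[185.2, 344.3], [149.2, 360.1], [166.1, 465.2]] [[210.0, 167.0]]
1.571 [[176.6, 343.5], [142.1, 359.5], [166.1, 465.2]] [[209.8, 163.6]]
```

```bash
python3 - <<'E'
from fit import *
from bedp import b,u,v
Tc=lambda a:(np.array(a,float)+.5)/5-.5+[130,140]
t=("top",[[-25,-80,38],[-25,80,38],[-37,-18,42],[-37,18,42]],Tc([[187,122],[156,405],[201,232],[195,298]]))
c,r=fit([t],[.55,.32,1.5]);d=c[:2]-b;print((d@u).round(4),(d@v).round(4),c[2]-1.5015,r.round(1).tolist())
# gap check: stop face top edge vs predicted; stop position in the same picture
im=cv2.imread("pics/t16.png");cv2.imwrite("pics/t16z.png",cv2.resize(im[90:420,20:240],None,fx=2,fy=1.8,interpolation=cv2.INTER_CUBIC))
# bar
B=[[0,-75.5,52],[0,75.5,52]]
t=("top",B,Tc([[123,118],[101,396]]))
p,r=fit([t],[.55,.32,1.5]);d=p[:2]-b;print('bar',(d@u).round(4),(d@v).round(4),p[2]-1.5015,r.round(1).tolist())
E
```

```text
0.0954 0.0 -0.0214797799127866 [[0.7, -0.5], [0.6, 1.0], [-0.6, -0.1], [-0.8, -0.2]]
bar 0.1002 0.0001 0.011883560701938523 [[0.0, -0.0], [-0.0, 0.0]]
```

View pics/t16z.png

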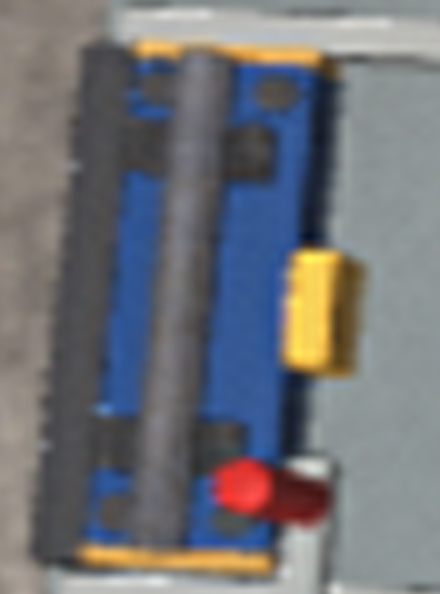

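```bash
python3 - <<'E'
from fit import *
from bedp import b,u,v
Tc=lambda a:(np.array(a,float)+.5)/5-.5+[130,140]
t=("top",[[-25,-80,38],[-25,80,38],[-37,-18,42],[-37,18,42]],Tc([[181,120],[157,404],[189,230],[182,296]]))
c,r=fit([t],[.55,.32,1.5]);d=c[:2]-b;print((d@u).round(4),(d@v).round(4),c[2]-1.5015,r.round(1).tolist())
from station import workorder
print(workorder.hand_in())
E
```

```text
0.0996 0.0 0.0023057166282525188 [[-0.2, -0.4], [-0.4, 0.9], [0.2, -0.1], [0.5, -0.2]]
the job is handed in; nothing more can be done
None
```

I laid the bar in both Vs, pushed the carrier home on its centre line, swung the latch shut by the red post, and handed the job in at about 21 s. The hand-in gives no verdict, so these are my own readings:

- **Carrier:** it sits at bed x ≈ 99.6 mm, square to about 0.002 rad. The push took about 2 N throughout and rose to 9.6 N at the stop.
- **Bar:** it rests in both Vs at bed x ≈ 100.2 mm, centred, and about 0.01 rad off square.
- **Latch:** the post reads 1.56 rad from the top camera and 1.59 rad from the side camera.
- **Arm:** it stands clear of everything. I never went near the horseshoe, spanner or oil can, though I did not re-measure where they lie at the end.

**Checks that disagreed:** a first carrier fit gave 95.4 mm and −0.02 rad. I had picked the lower edges of the carrier and pad. A refit on the top edges gave the 99.6 mm above, and the bar position agrees with it.

**Swinging the latch:** the post slid about 5 mm across the pads, with side forces up to about 17 N on the post.

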